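# Clear the kit tray and hold the torch on it for the emptiness check

### The job

Line clearance before the next kit: sort the parts left in the aluminium tray, both bronze bushes into the red bin of brass parts and the white plastic pulley into the blue bin of white plastic parts. Then draw the torch straight up out of its holder, turn it from plumb to a slant of about 45 degrees and hold it steady in the air about 20 cm away from the tray, its lens pointing at the middle of the empty tray so that the beam falls there; finish while holding it there. Leave everything else on the bench where it is.

Things in the scene. Friction and masses are not known exactly. Their poses are not given: they have to be found in the camera images.
- bush_a: flanged bronze (beige) bush standing loose in the tray, flange uppermost: flange 34 mm across and 3 mm thick on top, tapering to 26 mm across at the foot, 26 mm high, 70 g. Origin: centre of its underside, z axis up along its bore. Bush_a and bush_b are alike; the parts' places in the tray are exchanged from run to run
- bush_b: second flanged bronze bush, like bush_a
- pulley: white plastic vee pulley lying flat in the tray: 60 mm across (full width from 2 to 18 mm above its underside), a small hub on top to 24 mm, 180 g. Origin: centre of its underside, z up
- tray: shallow aluminium tray with a black rubber liner, fixed to the bench, 200 mm (its x) by 240 mm (its y), rim 21 mm above the bench, walls 4 mm, liner top 5 mm above the bench. Origin: centre of its underside, on the bench
- tray_middle (a point): centre of the tray's floor, on top of the liner: the point the beam has to fall on
- red_bin: red open bin of small brass-coloured parts, fixed: 169 mm (its x) by 104 mm (its y), rim 72 mm high at the back (+x) and most of the sides, stepping to 30 mm at the front (-x, towards the robot); inside 135 by 78 mm, floor 3 to 10 mm above the bench. The heap shown in it is only a look: parts fall through it. Origin: centre of its underside. The bins change places from run to run
- blue_bin: blue open bin of small white plastic parts, fixed: 104 mm (its x) by 134 mm (its y), rim 75 mm high at the back (+x) and most of the sides, 32 mm at the front (-x); inside 78 by 104 mm, floor 2 to 9 mm above the bench. The heap shown in it is only a look: parts fall through it. Origin: centre of its underside
- torch: black work torch, 165 mm long, about 310 g, its lens in the red-ringed end, standing lens down in its holder, tail uppermost, 100 mm of it showing. To the fingers it is a slender cone, 42 mm across at the tail end, 48 mm at the lens. Origin: centre of its tail end; z axis runs from tail to lens, the way the beam shines (straight down in the holder). Take it as switched on; its light is not drawn
- torch_lens (a point): centre of the torch's lens face, 165 mm from the tail along the torch's z axis
- torch_holder: fixed grey torch holder: an upright round cup, 53 mm bore, 69 mm across its yellow rim, on a foot 70 mm (its x) by 96 mm (its y) screwed across the joint of the two benches; rim 76 mm above the bench, cup floor 12 mm above the bench, so the torch is sunk 64 mm deep. Origin: centre of its underside
- holder_mouth (a point): centre of the cup's mouth, 76 mm above the bench
- battery_pack: black tool battery, 99 x 67 x 42 mm, a bystander; origin: centre of its underside
- mug: green and white mug, 78 mm across, 101 mm high, a bystander; origin: centre of its underside
- tape_roll: black roll of tape lying flat, 62 mm across, 19 mm high, a bystander; origin: centre of its underside
- pliers: pliers with blue-green grips lying flat, 188 mm long, 14 mm high, a bystander; origin: centre of their underside
- marker_1: blue and white marker pen lying flat, 135 mm long, a bystander; origin: centre of its underside
There are look-alikes about, which are no part of the job. Leave any purple or turquoise look-alike of the pulley alone.

How it is judged:
By the outcome, as a careful person would: the job done as asked, in the order asked, and still so for the second after the job is handed in, while the arm keeps its last pose, push and grip.
It also fails if it takes over 72 s, if anything falls off the work surface, if the arm or the gripper's body presses on something with over 40 N, if the wrist force passes 120 N, or if a joint passes its speed limit or range.

### The arm

A 6-joint arm with a two-finger parallel gripper is mounted at the origin on a cart in front of the work surface, level with it; the furniture and walls round the work are solid. World frame = base frame: x ahead of the robot, y to its left, z up, the work surface at z = 0. Lengths are in m, angles in rad, forces in N, time in s.
With the tool pointing down it reaches from about 0.375 to 0.975 m from the base axis. Payload 3.8 kg.
Tool frame: the origin (TCP) lies midway between the tips of the shut fingers; the grasp point (between the pads) lies 19 mm behind it; z points along the fingers, y is the line along which they close (so a half turn about z gives the same grasp; the last joint's range is limited). The gripper opens to 85 mm and grips with 20 to 120 N. Pads are 22 mm wide; open, the fingers measure 114 mm over their backs; the gripper's body (76 mm by 85 mm) begins 54 mm behind the grasp point. The pads swing forward as they close: fully open they stand 13 mm farther back than shut.
Start: joints at [1.252, 0.264, 1.604, -0, 1.274, -0.037], TCP at [0.188, 0.648, 0.231] pointing down, gripper open.
Joint ranges: [-2.63, 2.63], [-0.94, 2.18], [0.31, 2.57], [-1.31, 4.45], [0, 2.66], [-2.55, 2.55]. Speed limits (rad/s): [2.57, 2.57, 3.14, 3.14, 3.14, 3.14].

### API

Orientations are given as a rotation vector (axis times angle).
In Python, from workcell import bot, cams gives the robot as it stands.
- The arm moves only by the tool play_rows, never from a script. Its argument "rows" is a list of rows, each a list of 2 entries, a list of its own where there are three numbers: the shift along the tool's x, y, z scaled (see below), then the turn, a rotation vector about the tool's x, y, z scaled (see below). A call has 1 to 20 rows; each row is the pose to reach, as a shift and turn from the pose commanded when the call began, along the tool's axes at that moment; what a row does not reach only later rows make up. The controller multiplies each number of a shift by 250 mm and each number of a turn by 45 degrees. A row lasts 1/12 s, in which the tool goes at most 41.7 mm and 7.16 degrees, less where a joint would pass 70% of its speed; a pose out of reach is approached as far as the arm can. A call with a number of a shift or a turn outside -1 to 1 is refused whole. A call with a gripper value outside its range is refused whole. "claw" is the opening, from -1 (shut) to 1 (fully open), set as the call begins (left out, the last holds). The fingers move at their own pace and stop on an object; "newtons" is the grip in N (left out, the last holds). Time passes only in rows, so rows that repeat a pose let the fingers close. It gives the time, the measured TCP pose, the force, the opening and the grip force at its end, in the units of the state.
- bot.read_state(): the state, without advancing time (a new reading comes with each control period).
- cams.read_camera(name): name is "scene" or "top" or "wrist"; returns a dict with "image" (420x560x3 uint8, red, green, blue), "K" (3x3 intrinsics, pixels), "T" (4x4, takes a point from camera to world coordinates); the wrist camera has in their place "mount" (4x4, takes a point from camera to tool coordinates, whose origin is the TCP and whose axes are the flange's). Camera axes: x right, y down, z forward; pixel columns grow to the right and rows downward; lengths in m; the calibration is good to about 2 mm. A picture is of the moment at which its call begins: read the wrist's pose just before it. There is no depth.
- bot.finish_job(): hands the job in; it is judged then, once.
The state is a dict: "time": time; "q": joint angles; "joint_vel": joint speeds; "joint_torque": joint torques, N m; "tool_pos": TCP position; "tcp_rot": TCP orientation; "wrist_force": force on the tool from outside, world axes, zero at the start; "torque": the same for the moment, N m; "width": opening from 0.0 (shut) to 1.0 (fully open); "grip_force": force on a finger pad.
Only numpy, scipy, OpenCV 4.12 (cv2) and the standard library are available. Lean on these libraries where they do the work, as an engineer would, in place of code of your own. Each camera call takes 0.05 s, during which the arm holds its last target. There are 200 camera calls.

## Working session

There is one attempt and no reset: what is moved stays moved. The work goes in short steps, Python scripts to look and compute and a tool call to move; the robot and the scene stay as the last step left them, time stands still between calls to the robot, and variables do not carry over. Pictures are saved under pics/ and viewed, at most 10 in all, crops included, and the job is handed in when it is done.

Besides the shell and the picture viewer there is one more tool, called as name(argument=value, ...) on one line, values as JSON. play_rows: Moves the arm, as the interface text tells. Its arguments: {"type":"object","properties":{"rows":{"type":"array","items":{"type":"array"}},"claw":{"type":"number"},"newtons":{"type":"number"}},"required":["rows"]}

```bash
mkdir -p pics; ls; python3 - <<'E'
from workcell import bot,cams
import cv2,numpy as np
s=bot.read_state();print({k:np.round(v,3).tolist() for k,v in s.items()})
for n in("scene","top"):
    c=cams.read_camera(n);cv2.imwrite(f"pics/{n}0.png",c["image"][:,:,::-1]);print(n,c["K"].tolist(),np.round(c["T"],4).tolist())
c=cams.read_camera("wrist");cv2.imwrite("pics/wrist0.png",c["image"][:,:,::-1]);print(c["K"].tolist(),np.round(c["mount"],4).tolist())
E
```

```text
pics
{'time': 0.0, 'q': [1.252, 0.265, 1.605, -0.0, 1.274, -0.037], 'joint_vel': [-0.001, 0.0, -0.0, 0.001, -0.0, -0.003], 'joint_torque': [-0.003, -51.509, -36.732, -0.0, 0.013, 0.0], 'tool_pos': [0.187, 0.648, 0.23], 'tcp_rot': [-0.441, -3.11, 0.004], 'wrist_force': [0.994, -0.149, 0.635], 'torque': [-0.059, -0.026, -0.016], 'grip_force': 0.0, 'width': 1.001}
scene [[457.8983179164965, 0.0, 278.8245447446138], [0.0, 457.8983179164965, 209.3375568781354], [0.0, 0.0, 1.0]] [[0.7622, -0.3293, 0.5573, -0.4055], [-0.6468, -0.3531, 0.676, -1.0659], [-0.0258, -0.8757, -0.4821, 0.9392], [0.0, 0.0, 0.0, 1.0]]
top [[396.739076316301, 0.0, 279.124969268058], [0.0, 396.739076316301, 210.83165175508557], [0.0, 0.0, 1.0]] [[0.0058, -0.9941, 0.1083, 0.3895], [-0.9998, -0.0076, -0.0159, 0.1054], [0.0166, -0.1082, -0.994, 1.5872], [0.0, 0.0, 0.0, 1.0]]
[[300.15318818802865, 0.0, 279.63759345674526], [0.0, 300.15318818802865, 212.49609358688343], [0.0, 0.0, 1.0]] [[-0.0002, -0.9459, -0.3246, 0.0834], [1.0, -0.0002, -0.0, -0.0009], [-0.0, -0.3246, 0.9459, -0.1426], [0.0, 0.0, 0.0, 1.0]]
```

View pics/top0.png

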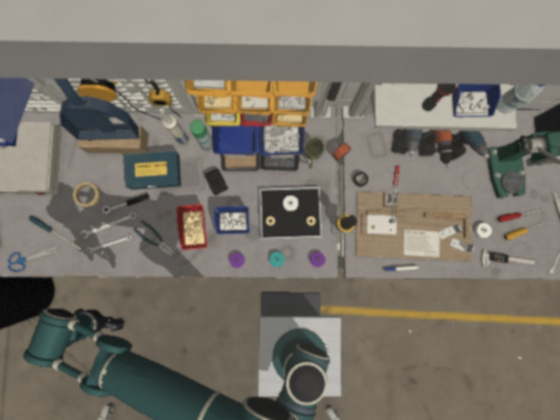

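View pics/scene0.png

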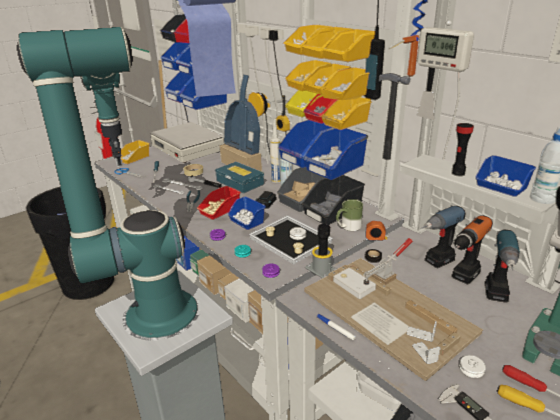

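Top view: tray at (290,212), pulley in it at (291,203), bushes at (269,220) and (311,220), red bin (192,227), blue bin (232,220), torch in yellow-rimmed holder (347,223). Candidates to mistake: for the pulley, the white disc at (484,230) on the right bench, purple ones at (237,259) and (318,258), and a turquoise one at (277,259). For the bins, the back-row blue bins at (235,140) and (283,140). For the torch, the one on the upper shelf. I choose the white disc and beige bushes inside the tray, and the low bins next to it.

```bash
cat > h.py <<'E'
import numpy as np,cv2
from scipy.spatial.transform import Rotation as R
from workcell import bot,cams
def cast(K,T,uv,z):
    d=T[:3,:3]@np.linalg.solve(K,[uv[0],uv[1],1]); o=T[:3,3]
    return o+d*(z-o[2])/d[2]
def wristT(s,c):
    T=np.eye(4);T[:3,:3]=R.from_rotvec(s["tcp_rot"]).as_matrix();T[:3,3]=s["tool_pos"]
    return T@c["mount"]
def blobs(mask,amin=20):
    n,l,st,ce=cv2.connectedComponentsWithStats(mask.astype(np.uint8))
    return [(ce[i].round(1).tolist(),st[i].tolist()) for i in range(1,n) if st[i,4]>=amin]
def plan(target,rv=None,s=None):
    """shift/turn numbers from present measured pose to the target"""
    s=s or bot.read_state(); r=R.from_rotvec(s["tcp_rot"])
    d=r.inv().apply(np.array(target)-s["tool_pos"])/0.25
    t=np.zeros(3) if rv is None else (r.inv()*R.from_rotvec(rv)).as_rotvec()/(np.pi/4)
    return d.round(3).tolist(),t.round(3).tolist()
E
python3 - <<'E'
from h import *
c=cams.read_camera("top");im=c["image"];K,T=c["K"],c["T"]
hsv=cv2.cvtColor(im,cv2.COLOR_RGB2HSV)
sub=np.zeros(im.shape[:2],bool);sub[185:240,258:322]=1
w=sub&(hsv[...,2]>180)&(hsv[...,1]<40)
b=sub&(hsv[...,2]>110)&(hsv[...,1]>60)
for n,m,z in(("pulley",w,.025),("bush",b,.031)):
    for ce,st in blobs(m,12):print(n,ce,st,cast(K,T,ce,z).round(3))
rgn=np.zeros_like(sub);rgn[195:255,170:252]=1
for n,m in(("red",rgn&((hsv[...,0]<8)|(hsv[...,0]>172))&(hsv[...,1]>140)),("blue",rgn&(hsv[...,0]>105)&(hsv[...,0]<125)&(hsv[...,1]>120))):
    p=np.argwhere(m)[:,::-1];print(n,cv2.minAreaRect(p.astype(np.float32)),[cast(K,T,q,.07).round(3).tolist() for q in (p.min(0),p.max(0))])
rg=np.zeros_like(sub);rg[205:240,330:365]=1
y=rg&(hsv[...,0]>15)&(hsv[...,0]<35)&(hsv[...,1]>120)
for ce,st in blobs(y,8):print("rim",ce,st,cast(K,T,ce,.076).round(3))
for q in((258,187),(320,184),(322,237),(260,240)):print("tray",cast(K,T,q,.021).round(3))
big=cv2.resize(im[180:270,165:370],None,fx=3.9,fy=3.9,interpolation=cv2.INTER_CUBIC)
cv2.imwrite("pics/crop1.png",big[:,:,::-1])
E
```

```text
pulley [290.4, 202.8] [284, 196, 14, 14, 143] [0.592 0.036 0.025]
bush [270.1, 220.4] [266, 216, 10, 10, 75] [0.521 0.116 0.031]
bush [310.6, 220.4] [306, 216, 10, 10, 78] [ 0.522 -0.044  0.031]
red ((190.5879364013672, 226.19247436523438), (42.67210388183594, 25.677276611328125), 85.10090637207031) [[0.574, 0.473, 0.07], [0.411, 0.362, 0.07]]
blue ((226.94947814941406, 210.95230102539062), (14.621830940246582, 32.98334503173828), 57.38075256347656) [[0.568, 0.328, 0.07], [0.495, 0.215, 0.07]]
rim [343.0, 224.6] [337, 215, 17, 17, 87] [ 0.503 -0.164  0.076]
tray [0.655 0.165 0.021]
tray [ 0.669 -0.083  0.021]
tray [ 0.457 -0.09   0.021]
tray [0.444 0.155 0.021]
```

View pics/crop1.png

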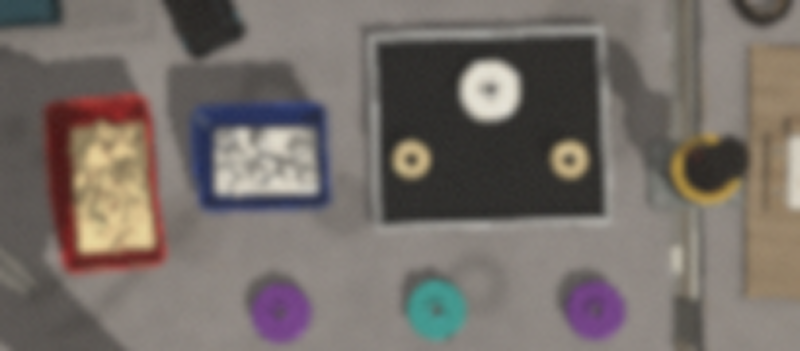

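The crop confirms the white pulley, two bronze bushes in the tray, red bin of brass parts, blue bin of white parts, and the torch in the yellow-rimmed holder. Moving to a hover over the tray.

play_rows(rows=[[[-0.5, -0.47, 0.03], [0, 0, 0.41]], [[-0.99, -0.94, 0.06], [0, 0, 0.82]], [[-0.99, -0.94, 0.06], [0, 0, 0.82]], [[-0.99, -0.94, 0.06], [0, 0, 0.82]], [[-0.99, -0.94, 0.06], [0, 0, 0.82]], [[-0.99, -0.94, 0.06], [0, 0, 0.82]], [[-0.99, -0.94, 0.06], [0, 0, 0.82]], [[-0.99, -0.94, 0.06], [0, 0, 0.82]], [[-0.99, -0.94, 0.06], [0, 0, 0.82]], [[-0.99, -0.94, 0.06], [0, 0, 0.82]], [[-0.99, -0.94, 0.06], [0, 0, 0.82]]], claw=0.4, newtons=40)

```text
time: 1.12
tool_pos: [0.3602, 0.3539, 0.2164]
tcp_rot: [-1.405, -2.809, -0.001]
wrist_force: [-0.7, 0.2, 0.3]
width: 0.7
grip_force: 0.0
```

```bash
python3 -c "
from h import *
print(plan([.53,.06,.2],np.pi*np.array([.7071,.7071,0])))"
```

```text
([-1.348, -0.161, 0.064], [0.0, -0.001, 0.819])
```

play_rows(rows=[[[-1, -0.12, 0.05], [0, 0, 0.82]], [[-1, -0.12, 0.05], [0, 0, 0.82]], [[-1, -0.12, 0.05], [0, 0, 0.82]], [[-1, -0.12, 0.05], [0, 0, 0.82]], [[-1, -0.12, 0.05], [0, 0, 0.82]], [[-1, -0.12, 0.05], [0, 0, 0.82]], [[-1, -0.12, 0.05], [0, 0, 0.82]], [[-1, -0.12, 0.05], [0, 0, 0.82]]])

```text
time: 1.78
tool_pos: [0.4874, 0.1359, 0.2037]
tcp_rot: [-2.222, -2.22, -0.0]
wrist_force: [0.2, 0.5, -0.7]
width: 0.702
grip_force: 0.0
```

```bash
cat > look.py <<'E'
import sys
from h import *
s=bot.read_state();c=cams.read_camera("wrist")
cv2.imwrite(f"pics/{sys.argv[1]}.png",c["image"][:,:,::-1])
np.savez(f"{sys.argv[1]}.npz",K=c["K"],T=wristT(s,c))
print(s["tool_pos"].round(4) if hasattr(s["tool_pos"],"round") else s["tool_pos"],s["tcp_rot"])
E
python3 look.py w1
```

```text
[0.4874 0.1359 0.2037] [-2.22212162e+00 -2.21995891e+00 -2.82097043e-04]
```

View pics/w1.png

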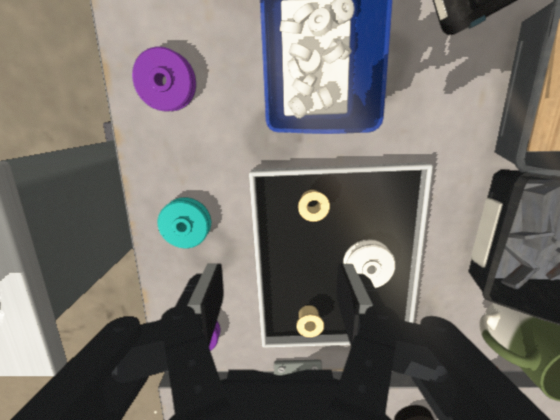

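Wrist view: near bush at (314,206), far bush at (311,324), pulley at (370,263), blue bin well at (317,57), tray corners about (250,170), (432,165), (412,342), (263,347).

```bash
cat >> h.py <<'E'
def load(n):
    d=np.load(n+".npz");return cv2.imread(f"pics/{n}.png")[:,:,::-1],d["K"],d["T"]
E
python3 - <<'E'
from h import *
im,K,T=load("w1");hsv=cv2.cvtColor(np.ascontiguousarray(im),cv2.COLOR_RGB2HSV)
sub=np.zeros(im.shape[:2],bool);sub[175:338,262:412]=1
b=sub&(hsv[...,0]<30)&(hsv[...,0]>10)&(hsv[...,1]>60)&(hsv[...,2]>150)
w=sub&(hsv[...,1]<40)&(hsv[...,2]>150)
for n,m,z in(("bush",b,.031),("pul",w,.023)):
    for ce,st in blobs(m,60):
        mid=(st[0]+st[2]/2-.5,st[1]+st[3]/2-.5);print(n,ce,st,cast(K,T,ce,z).round(4),cast(K,T,mid,z).round(4))
print("bush fl",cast(K,T,(314,206),.031),cast(K,T,(311,325),.031),"hub",cast(K,T,(371,269),.029))
for q in((250,173),(432,165),(412,344),(263,347)):print("tray",cast(K,T,q,.021).round(3))
print("blue front?",[cast(K,T,q,.075).round(3).tolist() for q in((268,131),(384,128))], cast(K,T,(317,57),.04).round(3))
c=cams.read_camera("top")
for q,z in(((193.5,228),.03),((192.2,227.2),.06),((233.5,221),.03),((345.5,223.5),.076),((351.4,220.3),.177)):print(q,z,cast(c["K"],c["T"],q,z).round(3))
E
```

```text
bush [313.5, 206.0] [298, 191, 32, 31, 646] [0.5247 0.1181 0.031 ] [0.5247 0.1181 0.031 ]
bush [309.4, 324.9] [296, 310, 28, 28, 461] [ 0.5251 -0.0408  0.031 ] [ 0.5252 -0.0387  0.031 ]
pul [371.3, 260.8] [343, 240, 52, 48, 1561] [0.5977 0.0462 0.023 ] [0.5947 0.0425 0.023 ]
pul [409.6, 301.9] [406, 270, 6, 52, 164] [ 0.652  -0.0122  0.023 ] [ 0.6493 -0.0027  0.023 ]
pul [262.6, 322.4] [262, 299, 3, 39, 76] [ 0.465  -0.0434  0.023 ] [ 0.4656 -0.0365  0.023 ]
bush fl [0.52523389 0.11808266 0.031     ] [ 0.52713458 -0.04100036  0.031     ] hub [0.59639408 0.03841431 0.029     ]
tray [0.455 0.153 0.021]
tray [0.653 0.162 0.021]
tray [ 0.666 -0.08   0.021]
tray [ 0.465 -0.085  0.021]
blue front? [[0.477, 0.201, 0.075], [0.578, 0.203, 0.075]] [0.522 0.264 0.04 ]
(193.5, 228) 0.03 [0.489 0.415 0.03 ]
(192.2, 227.2) 0.06 [0.49  0.415 0.06 ]
(233.5, 221) 0.03 [0.518 0.26  0.03 ]
(345.5, 223.5) 0.076 [ 0.507 -0.173  0.076]
(351.4, 220.3) 0.177 [ 0.511 -0.176  0.177]
```

play_rows(rows=[[[-0.072, 0.15, 0.15], [0, 0, 0]], [[-0.072, 0.15, 0.3], [0, 0, 0]], [[-0.072, 0.15, 0.45], [0, 0, 0]], [[-0.072, 0.15, 0.6], [0, 0, 0]], [[-0.072, 0.15, 0.7], [0, 0, 0]], [[-0.072, 0.15, 0.775], [0, 0, 0]], [[-0.072, 0.15, 0.775], [0, 0, 0]], [[-0.072, 0.15, 0.775], [0, 0, 0]]])

```text
time: 2.55
tool_pos: [0.5223, 0.12, 0.0091]
tcp_rot: [-2.215, -2.225, 0.004]
wrist_force: [-0.0, 0.1, 0.1]
width: 0.701
grip_force: 0.0
```

play_rows(rows=[[[0, 0, 0], [0, 0, 0]], [[0, 0, 0], [0, 0, 0]], [[0, 0, 0], [0, 0, 0]], [[0, 0, 0], [0, 0, 0]], [[0, 0, 0], [0, 0, 0]], [[0, 0, 0], [0, 0, 0]], [[0, 0, 0], [0, 0, 0]], [[0, 0, -0.1], [0, 0, 0]], [[0, 0, -0.25], [0, 0, 0]], [[0, 0, -0.4], [0, 0, 0]], [[0, 0, -0.55], [0, 0, 0]], [[0, 0, -0.55], [0, 0, 0]]], claw=-1, newtons=40)

```text
time: 3.55
tool_pos: [0.5302, 0.119, 0.1576]
tcp_rot: [2.214, 2.215, 0.022]
wrist_force: [1.2, -0.3, 0.2]
width: 0.362
grip_force: 39.9
```

play_rows(rows=[[[0.1, -0.02, 0], [0, 0, 0]], [[0.25, -0.05, 0], [0, 0, 0]], [[0.4, -0.1, 0], [0, 0, 0]], [[0.55, -0.13, 0], [0, 0, 0]], [[0.7, -0.15, 0], [0, 0, 0]], [[0.85, -0.16, 0], [0, 0, 0]], [[0.95, -0.16, 0], [0, 0, 0]], [[1, -0.16, 0], [0, 0, 0]], [[1, -0.16, 0], [0, 0, 0]], [[1, -0.16, 0], [0, 0, 0]]])

```text
time: 4.38
tool_pos: [0.4837, 0.3679, 0.1477]
tcp_rot: [2.219, 2.223, -0.0]
wrist_force: [-0.2, -0.1, -0.4]
width: 0.362
grip_force: 39.8
```

```bash
python3 look.py w2; python3 - <<'E'
from h import *
im,K,T=load("w2");hsv=cv2.cvtColor(np.ascontiguousarray(im),cv2.COLOR_RGB2HSV)
m=((hsv[...,0]<8)|(hsv[...,0]>172))&(hsv[...,1]>140)
for ce,st in blobs(m,400):print(ce,st)
for n,lo,hi in(("red",0,0),):
    k=cv2.connectedComponentsWithStats(m.astype(np.uint8));i=1+np.argmax(k[2][1:,4]);h=cv2.convexHull(np.argwhere(k[1]==i)[:,::-1].astype(np.float32))
    a=cv2.approxPolyDP(h,8,True)[:,0];
    for q in a:print(q,cast(K,T,q,.072).round(3),cast(K,T,q,.03).round(3))
E
```

```text
[0.4837 0.3679 0.1477] [ 2.21870827e+00  2.22327313e+00 -2.89963989e-04]
[317.8, 144.8] [187, 64, 230, 157, 17831]
[413.  70.] [0.572 0.475 0.072] [0.589 0.48  0.03 ]
[402. 209.] [0.577 0.379 0.072] [0.596 0.365 0.03 ]
[291. 220.] [0.493 0.369 0.072] [0.494 0.354 0.03 ]
[205. 203.] [0.427 0.383 0.072] [0.416 0.37  0.03 ]
[193.  92.] [0.425 0.462 0.072] [0.414 0.464 0.03 ]
```

View pics/w2.png

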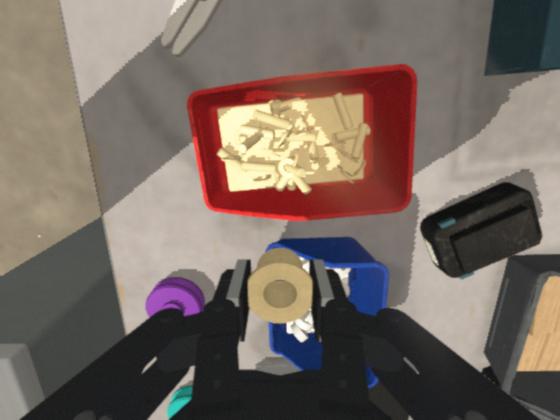

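Wrist view: bush held between the fingers at (280,285), red bin below spanning (190,65)–(415,218), so its centre is about (0.494,0.42). Placing there.

play_rows(rows=[[[0.1, 0.03, 0], [0, 0, 0]], [[0.21, 0.065, 0], [0, 0, 0]], [[0.21, 0.065, 0.12], [0, 0, 0]], [[0.21, 0.065, 0.27], [0, 0, 0]], [[0.21, 0.065, 0.38], [0, 0, 0]], [[0.21, 0.065, 0.43], [0, 0, 0]], [[0.21, 0.065, 0.43], [0, 0, 0]], [[0.21, 0.065, 0.43], [0, 0, 0]]])

```text
time: 5.1
tool_pos: [0.5001, 0.4192, 0.04]
tcp_rot: [2.222, 2.221, -0.002]
wrist_force: [0.2, 0.5, -1.2]
width: 0.363
grip_force: 39.9
```

play_rows(rows=[[[0, 0, 0], [0, 0, 0]], [[0, 0, 0], [0, 0, 0]], [[0, 0, 0], [0, 0, 0]], [[0, 0, 0], [0, 0, 0]], [[0, 0, -0.1], [0, 0, 0]], [[0, 0, -0.25], [0, 0, 0]], [[0, 0, -0.4], [0, 0, 0]], [[0, 0, -0.5], [0, 0, 0]], [[-0.2, 0.04, -0.5], [0, 0, 0]], [[-0.4, 0.08, -0.5], [0, 0, 0]], [[-0.55, 0.1, -0.5], [0, 0, 0]], [[-0.7, 0.1, -0.5], [0, 0, 0]], [[-0.85, 0.1, -0.5], [0, 0, 0]], [[-1, 0.1, -0.5], [0, 0, 0]], [[-1, 0.1, -0.5], [0, 0, 0]], [[-1, 0.1, -0.5], [0, 0, 0]]], claw=0.4)

```text
time: 6.43
tool_pos: [0.5254, 0.1685, 0.1659]
tcp_rot: [2.224, 2.218, 0.002]
wrist_force: [-0.7, 1.0, -0.2]
width: 0.699
grip_force: 0.0
```

```bash
python3 look.py w3; python3 - <<'E'
from h import *
im,K,T=load("w3");hsv=cv2.cvtColor(np.ascontiguousarray(im),cv2.COLOR_RGB2HSV)
b=(hsv[...,0]<30)&(hsv[...,0]>10)&(hsv[...,1]>60)&(hsv[...,2]>150)
for ce,st in blobs(b,100):print(ce,st,cast(K,T,ce,.031).round(3))
print(plan([.526,-.040,.15],np.pi*np.array([.7071,.7071,0])))
E
```

```text
[0.5254 0.1685 0.1659] [2.22431572e+00 2.21751035e+00 1.82713678e-03]
[541.1, 129.9] [510, 48, 50, 143, 4860] [0.76  0.233 0.031]
[51.0, 105.6] [46, 92, 10, 30, 134] [0.327 0.255 0.031]
[57.2, 344.4] [17, 290, 81, 107, 3483] [ 0.269 -0.003  0.031]
[279.4, 365.1] [266, 351, 29, 24, 327] [ 0.525 -0.035  0.031]
([-0.84, 0.003, 0.063], [0.002, -0.001, -0.002])
```

play_rows(rows=[[[-0.16, 0, 0], [0, 0, 0]], [[-0.32, 0, 0], [0, 0, 0]], [[-0.48, 0, 0], [0, 0, 0]], [[-0.64, 0, 0], [0, 0, 0]], [[-0.77, 0, 0], [0, 0, 0]], [[-0.838, 0, 0], [0, 0, 0]], [[-0.838, 0, 0.1], [0, 0, 0]], [[-0.838, 0, 0.25], [0, 0, 0]], [[-0.838, 0, 0.4], [0, 0, 0]], [[-0.838, 0, 0.55], [0, 0, 0]], [[-0.838, 0, 0.624], [0, 0, 0]], [[-0.838, 0, 0.624], [0, 0, 0]], [[-0.838, 0, 0.624], [0, 0, 0]]])

```text
time: 7.57
tool_pos: [0.525, -0.0375, 0.0082]
tcp_rot: [-2.217, -2.223, 0.002]
wrist_force: [0.3, 0.2, 0.5]
width: 0.7
grip_force: 0.0
```

play_rows(rows=[[[0, 0, 0], [0, 0, 0]], [[0, 0, 0], [0, 0, 0]], [[0, 0, 0], [0, 0, 0]], [[0, 0, 0], [0, 0, 0]], [[0, 0, 0], [0, 0, 0]], [[0, 0, 0], [0, 0, 0]], [[0, 0, 0], [0, 0, 0]], [[0, 0, -0.1], [0, 0, 0]], [[0, 0, -0.25], [0, 0, 0]], [[0, 0, -0.4], [0, 0, 0]], [[0, 0, -0.55], [0, 0, 0]], [[0.15, 0, -0.6], [0, 0, 0]], [[0.3, 0, -0.6], [0, 0, 0]], [[0.45, 0, -0.6], [0, 0, 0]], [[0.6, 0, -0.6], [0, 0, 0]], [[0.75, 0, -0.6], [0, 0, 0]], [[0.9, 0, -0.6], [0, 0, 0]], [[1, 0, -0.6], [0, 0, 0]], [[1, 0, -0.6], [0, 0, 0]]], claw=-1)

```text
time: 9.15
tool_pos: [0.5253, 0.2157, 0.1603]
tcp_rot: [-2.216, -2.226, -0.006]
wrist_force: [0.3, -0.9, -0.6]
width: 0.365
grip_force: 39.9
```

play_rows(rows=[[[0.15, -0.05, 0], [0, 0, 0]], [[0.3, -0.1, 0], [0, 0, 0]], [[0.45, -0.15, 0], [0, 0, 0]], [[0.6, -0.2, 0], [0, 0, 0]], [[0.75, -0.24, 0], [0, 0, 0]], [[0.82, -0.24, 0], [0, 0, 0]], [[0.82, -0.24, 0], [0, 0, 0]], [[0.82, -0.24, 0.15], [0, 0, 0]], [[0.82, -0.24, 0.3], [0, 0, 0]], [[0.82, -0.24, 0.4], [0, 0, 0]], [[0.82, -0.24, 0.45], [0, 0, 0]], [[0.82, -0.24, 0.45], [0, 0, 0]], [[0.82, -0.24, 0.45], [0, 0, 0]]])

```text
time: 10.23
tool_pos: [0.4654, 0.415, 0.0468]
tcp_rot: [2.221, 2.221, -0.001]
wrist_force: [0.2, 0.5, 0.0]
width: 0.364
grip_force: 39.9
```

play_rows(rows=[[[0, 0, 0], [0, 0, 0]], [[0, 0, 0], [0, 0, 0]], [[0, 0, 0], [0, 0, 0]], [[0, 0, 0], [0, 0, 0]], [[0, 0, -0.1], [0, 0, 0]], [[0, 0, -0.25], [0, 0, 0]], [[0, 0, -0.4], [0, 0, 0]], [[0, 0, -0.55], [0, 0, -0.1]], [[-0.15, 0.04, -0.6], [0, 0, -0.25]], [[-0.3, 0.1, -0.6], [0, 0, -0.4]], [[-0.45, 0.16, -0.6], [0, 0, -0.55]], [[-0.6, 0.22, -0.6], [0, 0, -0.7]], [[-0.75, 0.28, -0.6], [0, 0, -0.85]], [[-0.9, 0.34, -0.6], [0, 0, -1]], [[-1, 0.4, -0.6], [0, 0, -1]], [[-1, 0.4, -0.6], [0, 0, -1]], [[-1, 0.4, -0.6], [0, 0, -1]]], claw=0.4)

```text
time: 11.65
tool_pos: [0.566, 0.1646, 0.1973]
tcp_rot: [1.206, 2.9, 0.001]
wrist_force: [-0.3, -0.4, 0.2]
width: 0.7
grip_force: 0.0
```

```bash
python3 - <<'E'
from h import *
print(bot.read_state()["q"].round(2))
print(plan([.596,.040,.15],np.pi*np.array([0,1,0])))
print(plan([.596,.040,.15],np.pi*np.array([1,0,0])))
E
```

```text
[ 0.24  0.13  1.83  0.    1.18 -0.54]
([-0.438, -0.267, 0.189], [0.001, 0.001, -1.004])
([-0.438, -0.267, 0.189], [0.001, -0.001, 2.996])
```

play_rows(rows=[[[-0.15, -0.1, 0.08], [0, 0, -0.15]], [[-0.3, -0.18, 0.13], [0, 0, -0.3]], [[-0.438, -0.267, 0.189], [0, 0, -0.45]], [[-0.438, -0.267, 0.189], [0, 0, -0.6]], [[-0.438, -0.267, 0.189], [0, 0, -0.75]], [[-0.438, -0.267, 0.189], [0, 0, -0.9]], [[-0.438, -0.267, 0.189], [0, 0, -1]], [[-0.438, -0.267, 0.189], [0, 0, -1]], [[-0.438, -0.267, 0.189], [0, 0, -1]]], claw=1)

```text
time: 12.4
tool_pos: [0.5953, 0.0428, 0.1496]
tcp_rot: [0.0, 3.141, 0.001]
wrist_force: [-0.5, 0.4, 0.0]
width: 1.0
grip_force: 0.0
```

```bash
python3 look.py w4; python3 - <<'E'
from h import *
im,K,T=load("w4");hsv=cv2.cvtColor(np.ascontiguousarray(im),cv2.COLOR_RGB2HSV)
w=(hsv[...,1]<40)&(hsv[...,2]>140)
w[:200]=0;w[:,:180]=0;w[:,380:]=0
for ce,st in blobs(w,300):print(ce,st,cast(K,T,ce,.022).round(3))
print(plan([.596,.040,.004],np.pi*np.array([0,1,0])))
E
```

```text
[0.5953 0.0428 0.1496] [2.22609289e-04 3.14134734e+00 6.15446992e-04]
[275.0, 214.9] [243, 200, 65, 35, 1826] [0.607 0.037 0.022]
[270.7, 295.7] [180, 249, 200, 128, 14650] [0.697 0.032 0.022]
([-0.002, -0.011, 0.582], [0.0, 0.0, -0.0])
```

View pics/w4.png

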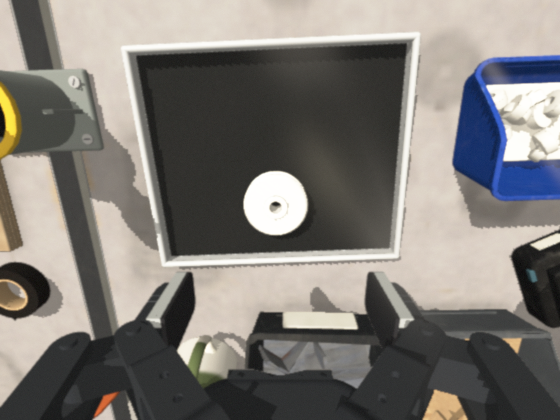

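Wrist view: the tray now holds only the pulley, at (276,204); mug and black bins lie beyond the tray's far rim, clear of the fingers.

```bash
python3 - <<'E'
from h import *
im,K,T=load("w4")
print(cast(K,T,(275.5,203.5),.023).round(4), cast(K,T,(276,208),.029).round(4))
p=[cast(K,T,q,.021) for q in((124,48),(418,35),(399,259),(163,265))];print(np.round(p,3).tolist(),np.mean(p,0))
im1,K1,T1=load("w1")
for q in((490,330),(480,270),(500,160)):print(cast(K1,T1,q,.06).round(3))
E
```

```text
[0.5952 0.038  0.023 ] [0.5977 0.0385 0.029 ]
[[0.465, -0.083, 0.021], [0.456, 0.152, 0.021], [0.654, 0.162, 0.021], [0.661, -0.077, 0.021]] [0.55909214 0.03856135 0.021     ]
[ 0.732 -0.024  0.06 ]
[0.703 0.055 0.06 ]
[0.697 0.173 0.06 ]
```

play_rows(rows=[[[0, -0.018, 0.1], [0, 0, 0]], [[0, -0.018, 0.25], [0, 0, 0]], [[0, -0.018, 0.4], [0, 0, 0]], [[0, -0.018, 0.5], [0, 0, 0]], [[0, -0.018, 0.56], [0, 0, 0]], [[0, -0.018, 0.58], [0, 0, 0]], [[0, -0.018, 0.58], [0, 0, 0]], [[0, -0.018, 0.58], [0, 0, 0]]])

```text
time: 13.12
tool_pos: [0.5962, 0.0374, 0.0051]
tcp_rot: [-0.001, 3.14, 0.0]
wrist_force: [0.5, 0.6, 0.3]
width: 1.004
grip_force: 0.0
```

play_rows(rows=[[[0, 0, 0], [0, 0, 0]], [[0, 0, 0], [0, 0, 0]], [[0, 0, 0], [0, 0, 0]], [[0, 0, 0], [0, 0, 0]], [[0, 0, 0], [0, 0, 0]], [[0, 0, 0], [0, 0, 0]], [[0, 0, -0.1], [0, 0, 0]], [[0, 0, -0.25], [0, 0, 0]], [[0, 0, -0.4], [0, 0, 0]], [[0, 0, -0.55], [0, 0, 0]], [[0, 0, -0.55], [0, 0, 0]]], claw=-1, newtons=50)

```text
time: 14.03
tool_pos: [0.6017, 0.0371, 0.1521]
tcp_rot: [-0.001, 3.125, 0.0]
wrist_force: [2.4, 0.2, -1.0]
width: 0.667
grip_force: 54.9
```

```bash
python3 - <<'E'
from h import *
im,K,T=load("w3");hsv=cv2.cvtColor(np.ascontiguousarray(im),cv2.COLOR_RGB2HSV)
m=(hsv[...,0]>105)&(hsv[...,0]<130)&(hsv[...,1]>120)
k=cv2.connectedComponentsWithStats(m.astype(np.uint8));i=1+np.argmax(k[2][1:,4]);print(k[2][i],k[3][i])
a=cv2.approxPolyDP(cv2.convexHull(np.argwhere(k[1]==i)[:,::-1].astype(np.float32)),6,True)[:,0]
for q in a:print(q,cast(K,T,q,.075).round(3),cast(K,T,q,.032).round(3))
w=(hsv[...,1]<50)&(hsv[...,2]>140);x,y,ww,hh,_=k[2][i];w2=np.zeros_like(w);w2[y:y+hh,x:x+ww]=w[y:y+hh,x:x+ww]
for ce,st in blobs(w2,150):print("heap",ce,st,cast(K,T,ce,.04).round(3))
cv2.imwrite("pics/blue.png",np.ascontiguousarray(im[:260,180:420,::-1]))
E
```

```text
[ 210    0  141  179 9456] [270.87944162  73.28045685]
[350.   0.] [0.573 0.32  0.075] [0.581 0.332 0.032]
[340. 171.] [0.573 0.205 0.075] [0.582 0.197 0.032]
[282. 178.] [0.528 0.2   0.075] [0.528 0.19  0.032]
[228. 167.] [0.485 0.209 0.075] [0.478 0.201 0.032]
[213.   8.] [0.482 0.315 0.075] [0.474 0.327 0.032]
[228.   0.] [0.492 0.32  0.075] [0.486 0.332 0.032]
heap [276.1, 87.6] [235, 25, 80, 130, 9052] [0.523 0.268 0.04 ]
heap [219.8, 138.7] [210, 37, 66, 142, 1370] [0.474 0.227 0.04 ]
heap [345.6, 162.6] [323, 134, 28, 45, 301] [0.585 0.206 0.04 ]
```

View pics/blue.png

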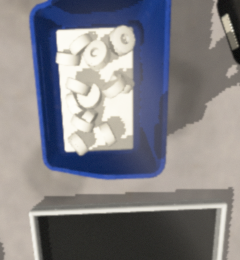

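The blue bin's well is centred at about (276,88) in the wrist frame, which gives (0.524,0.268).

play_rows(rows=[[[0.05, 0.12, 0], [0, 0, 0]], [[0.1, 0.25, 0], [0, 0, 0]], [[0.15, 0.4, 0], [0, 0, 0]], [[0.2, 0.55, 0], [0, 0, 0]], [[0.25, 0.7, 0], [0, 0, 0]], [[0.29, 0.83, 0], [0, 0, 0]], [[0.29, 0.92, 0], [0, 0, 0]], [[0.29, 0.92, 0], [0, 0, 0]], [[0.29, 0.92, 0], [0, 0, 0]]])

```text
time: 14.78
tool_pos: [0.5223, 0.268, 0.1418]
tcp_rot: [-0.006, 3.141, -0.0]
wrist_force: [0.5, -0.3, -2.0]
width: 0.664
grip_force: 54.9
```

```bash
python3 - <<'E'
from h import *
print(plan([.524,.268,.055],np.pi*np.array([0,1,0])))
E
```

```text
([-0.007, 0.0, 0.347], [-0.0, 0.0, 0.005])
```

play_rows(rows=[[[0, 0, 0.1], [0, 0, 0]], [[0, 0, 0.2], [0, 0, 0]], [[0, 0, 0.3], [0, 0, 0]], [[0, 0, 0.35], [0, 0, 0]], [[0, 0, 0.35], [0, 0, 0]], [[0, 0, 0.35], [0, 0, 0]]])

```text
time: 15.28
tool_pos: [0.5225, 0.2658, 0.0538]
tcp_rot: [-0.0, -3.14, 0.002]
wrist_force: [-0.3, -0.0, -1.8]
width: 0.666
grip_force: 54.8
```

play_rows(rows=[[[0, 0, 0], [0, 0, 0]], [[0, 0, 0], [0, 0, 0]], [[0, 0, 0], [0, 0, 0]], [[0, 0, 0], [0, 0, 0]], [[0, 0, -0.1], [0, 0, 0]], [[0, 0, -0.25], [0, 0, 0]], [[0, 0, -0.4], [0, 0, 0]], [[0, 0, -0.55], [0, 0, 0]], [[0, 0, -0.7], [0, 0, 0]], [[0, -0.15, -0.82], [0, 0, 0]], [[0, -0.3, -0.9], [0, 0, 0]], [[0, -0.45, -0.9], [0, 0, 0]], [[0, -0.6, -0.9], [0, 0, 0]], [[0, -0.75, -0.9], [0, 0, 0]], [[0, -0.9, -0.9], [0, 0, 0]], [[0, -1, -0.9], [0, 0, 0]], [[0, -1, -0.9], [0, 0, 0]], [[0, -1, -0.9], [0, 0, 0]]], claw=0.5)

```text
time: 16.78
tool_pos: [0.5231, 0.0158, 0.2801]
tcp_rot: [0.003, 3.14, 0.001]
wrist_force: [-0.4, 1.0, 0.1]
width: 0.751
grip_force: 0.0
```

```bash
python3 - <<'E'
from h import *
s=bot.read_state();print(s["q"].round(2),s["tool_pos"],s["tcp_rot"])
t=cams.read_camera("top")["image"][180:270,165:370];t=cv2.resize(t,None,fx=3.9,fy=3.9,interpolation=cv2.INTER_CUBIC)
c=cams.read_camera("wrist");np.savez("w5.npz",K=c["K"],T=wristT(s,c));cv2.imwrite("pics/w5.png",c["image"][:,:,::-1])
w=cv2.resize(c["image"],(320,240));o=np.zeros((351+240,799,3),np.uint8);o[:351]=t[:351,:799];o[351:,:320]=w
sc=cams.read_camera("scene")["image"][180:290,180:350];o[351:,330:330+370]=cv2.resize(sc,(370,240))
cv2.imwrite("pics/mix.png",o[:,:,::-1])
E
```

```text
[-0.02 -0.05  1.86  0.    1.33 -1.59] [0.52310317 0.01581604 0.28014355] [3.24694694e-03 3.14015839e+00 5.85088150e-04]
```

View pics/mix.png

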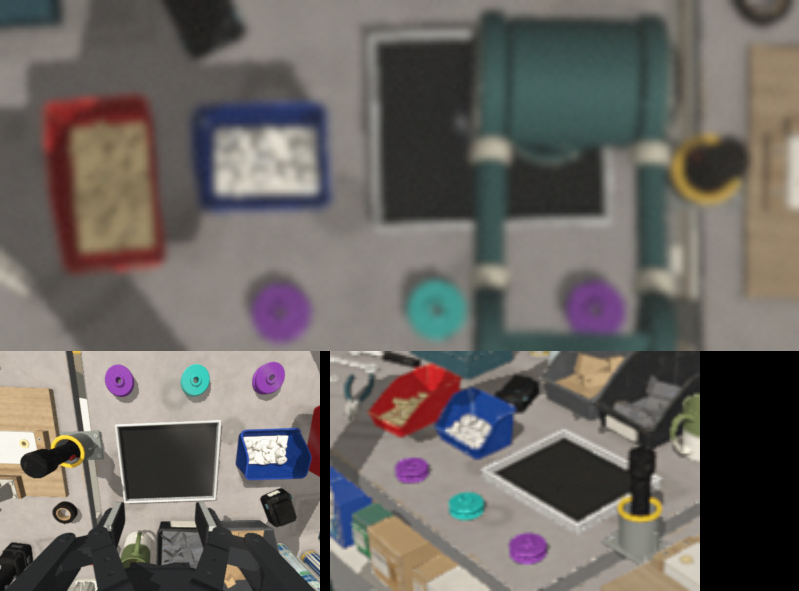

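The tray is empty, both bins took their parts and nothing strayed. Next I locate the torch and work out a reachable final pose.

```bash
python3 - <<'E'
from h import *
def yel(im,K,T,x0,x1,y0,y1,n):
    hsv=cv2.cvtColor(np.ascontiguousarray(im),cv2.COLOR_RGB2HSV)
    m=np.zeros(im.shape[:2],bool);m[y0:y1,x0:x1]=1
    m&=(hsv[...,0]>18)&(hsv[...,0]<35)&(hsv[...,1]>130)&(hsv[...,2]>90)
    p=np.argwhere(m)[:,::-1].astype(np.float32)
    w=np.array([cast(K,T,q,.076)[:2] for q in p]);h=cv2.convexHull(w.astype(np.float32))
    print(n,len(p),"bbox mid",(w.min(0)+w.max(0))/2,w.max(0)-w.min(0),"circ",cv2.minEnclosingCircle(h))
im,K,T=load("w5");yel(im,K,T,60,180,130,240,"wrist")
c=cams.read_camera("top");yel(c["image"],c["K"],c["T"],330,365,205,240,"top")
c=cams.read_camera("scene");yel(c["image"],c["K"],c["T"],300,345,240,285,"scene")
# tail-end: dark blob above rim in w5
hsv=cv2.cvtColor(np.ascontiguousarray(im),cv2.COLOR_RGB2HSV)
m=np.zeros(im.shape[:2],bool);m[140:235,20:160]=1;m&=(hsv[...,2]<60)
for ce,st in blobs(m,200):print("dark",ce,st)
a,b=.516,.564
for h in(.15,.22,.3):
  L=h+.102
  for az in(90,60,45,120):
    f=np.radians(az);d=np.array([np.cos(f),np.sin(f),-1])/2**.5
    tcp=np.array([.559,.038,.005])-d*(.21+.165-.032-.019)
    w=tcp-d*L;q1=np.arctan2(w[1],w[0]);r=np.hypot(w[0],w[1]);z=w[2]-h
    D=r*r+z*z;c3=(D-a*a-b*b)/(2*a*b)
    if abs(c3)>1:print(h,az,"out");continue
    q3=np.arccos(c3);q2=np.arctan2(r,z)-np.arctan2(b*np.sin(q3),a+b*np.cos(q3))
    A=R.from_euler("ZY",[q1,q2+q3]);v=A.inv().apply(d)
    q5=np.arccos(v[2]);q4=np.arctan2(v[1],v[0])
    # tilt from plumb about horizontal axis, keep yaw
    ax=np.cross([0,0,-1],d);ax/=np.linalg.norm(ax)
    o=[]
    for yaw in(0,45,90,135):
        y=np.radians(yaw);R0=np.array([[-np.sin(y)*-1,np.cos(y),0],[-np.cos(y),np.sin(y),0],[0,0,-1]]).T
        X=np.array([np.sin(y)*-1,np.cos(y),0]);Y=np.array([np.cos(y),np.sin(y),0]);R0=np.c_[np.cross(Y,[0,0,-1]),Y,[0,0,-1]]
        Rt=R.from_rotvec(ax*np.pi/4)*R.from_matrix(R0)
        W=(A*R.from_euler("ZY",[q4,q5])).inv()*Rt
        o.append((yaw,((W.as_euler("ZYX")[0]-np.pi/2+np.pi)%(2*np.pi)-np.pi).round(2)))
    print(h,az,"tcp",tcp.round(3),"q",np.round([q1,q2,q3,q4,q5],2),o)
E
```

```text
wrist 1013 bbox mid [ 0.51291097 -0.17393291] [0.06656833 0.06907013] circ ((0.5135718584060669, -0.17420729994773865), 0.03536234423518181)
top 65 bbox mid [ 0.51109837 -0.16935306] [0.05775534 0.05743554] circ ((0.5089278221130371, -0.1722719669342041), 0.03197077661752701)
scene 95 bbox mid [ 0.50872411 -0.1778209 ] [0.07017947 0.06928275] circ ((0.508599579334259, -0.1783362776041031), 0.03553697466850281)
dark [84.0, 189.4] [37, 156, 103, 66, 3638]
0.15 90 tcp [ 0.559 -0.191  0.234] q [-0.58  0.3   1.69  0.63  1.64] [(0, np.float64(-0.7)), (45, np.float64(-1.49)), (90, np.float64(-2.27)), (135, np.float64(-3.06))]
0.15 60 tcp [ 0.444 -0.16   0.234] q [-0.72 -0.06  2.09  0.78  1.38] [(0, np.float64(-0.99)), (45, np.float64(-1.78)), (90, np.float64(-2.56)), (135, np.float64(2.93))]
0.15 45 tcp [ 0.397 -0.124  0.234] q [-0.75 -0.28  2.28  0.84  1.25] [(0, np.float64(-1.07)), (45, np.float64(-1.86)), (90, np.float64(-2.64)), (135, np.float64(2.86))]
0.15 120 tcp [ 0.674 -0.16   0.234] q [-0.39  0.59  1.28  0.47  1.9 ] [(0, np.float64(-0.38)), (45, np.float64(-1.17)), (90, np.float64
[... 684 characters left out ...]
8)), (135, np.float64(-2.77))]
0.3 90 tcp [ 0.559 -0.191  0.234] q [-0.7   0.45  1.57  0.57  1.68] [(0, np.float64(-0.81)), (45, np.float64(-1.6)), (90, np.float64(-2.38)), (135, np.float64(3.12))]
0.3 60 tcp [ 0.444 -0.16   0.234] q [-0.93  0.05  2.07  0.71  1.44] [(0, np.float64(-1.19)), (45, np.float64(-1.97)), (90, np.float64(-2.76)), (135, np.float64(2.74))]
0.3 45 tcp [ 0.397 -0.124  0.234] q [-1.03 -0.21  2.31  0.78  1.36] [(0, np.float64(-1.33)), (45, np.float64(-2.11)), (90, np.float64(-2.9)), (135, np.float64(2.6))]
0.3 120 tcp [ 0.674 -0.16   0.234] q [-0.46  0.79  1.04  0.44  1.97] [(0, np.float64(-0.43)), (45, np.float64(-1.22)), (90, np.float64(-2.0)), (135, np.float64(-2.79))]
```

play_rows(rows=[[[0.01, -0.15, 0], [0, 0, 0.15]], [[0.03, -0.3, 0], [0, 0, 0.3]], [[0.05, -0.45, 0], [0, 0, 0.45]], [[0.05, -0.6, 0], [0, 0, 0.6]], [[0.05, -0.7, 0.05], [0, 0, 0.667]], [[0.05, -0.76, 0.12], [0, 0, 0.667]], [[0.05, -0.76, 0.12], [0, 0, 0.667]], [[0.05, -0.76, 0.12], [0, 0, 0.667]], [[0.05, -0.76, 0.12], [0, 0, 0.667]]], claw=1, newtons=90)

```text
time: 17.78
tool_pos: [0.5111, -0.1719, 0.2496]
tcp_rot: [-0.81, -3.035, -0.001]
wrist_force: [0.5, 0.1, 0.2]
width: 1.002
grip_force: 0.0
```

```bash
python3 look.py w6
```

```text
[ 0.5111 -0.1719  0.2496] [-8.10164303e-01 -3.03519904e+00 -1.10827532e-03]
```

View pics/w6.png

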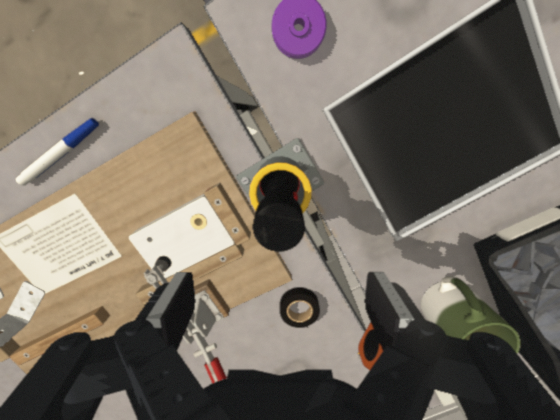

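Wrist view: torch tail end at about (279,227), holder rim at (281,193). Casting both.

```bash
python3 - <<'E'
from h import *
im,K,T=load("w6")
print("tail",cast(K,T,(279,227),.177),"rim",cast(K,T,(281,193),.076))
print(plan(cast(K,T,(279,227),.177)))
E
```

```text
tail [ 0.51260737 -0.17424452  0.177     ] rim [ 0.51393058 -0.172647    0.076     ]
([-0.009, -0.006, 0.292], [0.0, 0.0, 0.0])
```

play_rows(rows=[[[-0.01, -0.01, 0.1], [0, 0, 0]], [[-0.01, -0.01, 0.2], [0, 0, 0]], [[-0.01, -0.01, 0.3], [0, 0, 0]], [[-0.01, -0.01, 0.4], [0, 0, 0]], [[-0.01, -0.01, 0.47], [0, 0, 0]], [[-0.01, -0.01, 0.494], [0, 0, 0]], [[-0.01, -0.01, 0.494], [0, 0, 0]], [[-0.01, -0.01, 0.494], [0, 0, 0]]])

```text
time: 18.5
tool_pos: [0.5126, -0.176, 0.127]
tcp_rot: [0.81, 3.034, -0.0]
wrist_force: [1.1, -0.1, -0.4]
width: 0.996
grip_force: 0.0
```

play_rows(rows=[[[0, 0, 0], [0, 0, 0]], [[0, 0, 0], [0, 0, 0]], [[0, 0, 0], [0, 0, 0]], [[0, 0, 0], [0, 0, 0]], [[0, 0, 0], [0, 0, 0]], [[0, 0, 0], [0, 0, 0]], [[0, 0, 0], [0, 0, 0]], [[0, 0, 0], [0, 0, 0]], [[0, 0, 0], [0, 0, 0]]], claw=-1, newtons=90)

```text
time: 19.25
tool_pos: [0.5131, -0.1768, 0.1275]
tcp_rot: [0.812, 3.031, 0.001]
wrist_force: [2.0, 1.4, 5.7]
width: 0.478
grip_force: 91.1
```

play_rows(rows=[[[0, 0, -0.03], [0, 0, 0]], [[0, 0, -0.08], [0, 0, 0]], [[0, 0, -0.14], [0, 0, 0]], [[0, 0, -0.2], [0, 0, 0]], [[0, 0, -0.27], [0, 0, 0]], [[0, 0, -0.34], [0, 0, 0]], [[0, 0, -0.41], [0, 0, 0]], [[0, 0, -0.48], [0, 0, 0]], [[0, 0, -0.55], [0, 0, 0]], [[0, 0, -0.6], [0, 0, 0]], [[0, 0, -0.64], [0, 0, 0]], [[0, 0, -0.64], [0, 0, 0]], [[0, 0, -0.64], [0, 0, 0]]])

```text
time: 20.33
tool_pos: [0.5115, -0.1766, 0.2859]
tcp_rot: [0.812, 3.035, -0.0]
wrist_force: [-0.9, -0.3, -5.9]
width: 0.479
grip_force: 91.3
```

```bash
cat > goal.py <<'E'
from h import *
s=bot.read_state();r=R.from_rotvec(s["tcp_rot"])
print(s["q"].round(2),s["wrist_force"].round(1),s["width"],s["grip_force"])
d=np.array([0,1,-1])/2**.5;mid=np.array([.559,.038,.005])
z=r.apply([0,0,1]);ax=np.cross(z,d);an=np.arctan2(np.linalg.norm(ax),z@d);ax=ax/max(np.linalg.norm(ax),1e-9)
Rt=R.from_rotvec(ax*an)*r
tcp=mid-d*(.21+.165-.032-.019)
print("tcp goal",tcp.round(3),plan(tcp,Rt.as_rotvec()))
E
python3 goal.py
```

```text
[-0.38 -0.02  1.82 -0.    1.34 -1.43] [-0.9 -0.3 -5.9] 0.47939839332226375 91.25661229714751
tcp goal [ 0.559 -0.191  0.234] ([-0.194, 0.045, 0.207], [-0.867, 0.5, -0.0])
```

play_rows(rows=[[[0, 0, 0], [-0.06, 0.035, 0]], [[0, 0, 0], [-0.15, 0.086, 0]], [[-0.02, 0, 0], [-0.25, 0.144, 0]], [[-0.04, 0.01, 0], [-0.35, 0.202, 0]], [[-0.06, 0.01, 0.02], [-0.45, 0.26, 0]], [[-0.08, 0.02, 0.05], [-0.55, 0.317, 0]], [[-0.11, 0.03, 0.08], [-0.65, 0.375, 0]], [[-0.14, 0.03, 0.12], [-0.74, 0.427, 0]], [[-0.17, 0.04, 0.16], [-0.82, 0.473, 0]], [[-0.194, 0.045, 0.19], [-0.867, 0.5, 0]], [[-0.194, 0.045, 0.207], [-0.867, 0.5, 0]], [[-0.194, 0.045, 0.207], [-0.867, 0.5, 0]], [[-0.194, 0.045, 0.207], [-0.867, 0.5, 0]], [[-0.194, 0.045, 0.207], [-0.867, 0.5, 0]], [[-0.194, 0.045, 0.207], [-0.867, 0.5, 0]]])

```text
time: 21.58
tool_pos: [0.5595, -0.1907, 0.2356]
tcp_rot: [-0.705, -2.643, -1.092]
wrist_force: [0.5, -0.0, -3.0]
width: 0.479
grip_force: 91.8
```

```bash
python3 goal.py; python3 look.py w7; python3 - <<'E'
from h import *
s=cams.read_camera("scene");im=s["image"][150:330,200:420];a=cv2.resize(im,None,fx=2.2,fy=2.2)
t=cams.read_camera("top")["image"][150:270,220:400];b=cv2.resize(t,None,fx=1.6,fy=1.6)
w=cv2.imread("pics/w7.png")[:,:,::-1]
o=np.zeros((600,800,3),np.uint8);o[:396,:484]=a;o[:192,490:778]=b;o[200:425,490:790]=cv2.resize(w,(300,225))
cv2.imwrite("pics/fin.png",o[:,:,::-1])
np.savez("st.npz",im=s["image"],K=s["K"],T=s["T"])
E
```

```text
[-0.7   0.4   1.62  0.58  1.68 -1.85] [ 0.5 -0.  -3. ] 0.4785027288298742 91.76936533302069
tcp goal [ 0.559 -0.191  0.234] ([-0.001, -0.006, 0.003], [-0.001, 0.002, 0.0])
[ 0.5595 -0.1907  0.2356] [-0.70465304 -2.64292032 -1.09238908]
```

View pics/fin.png

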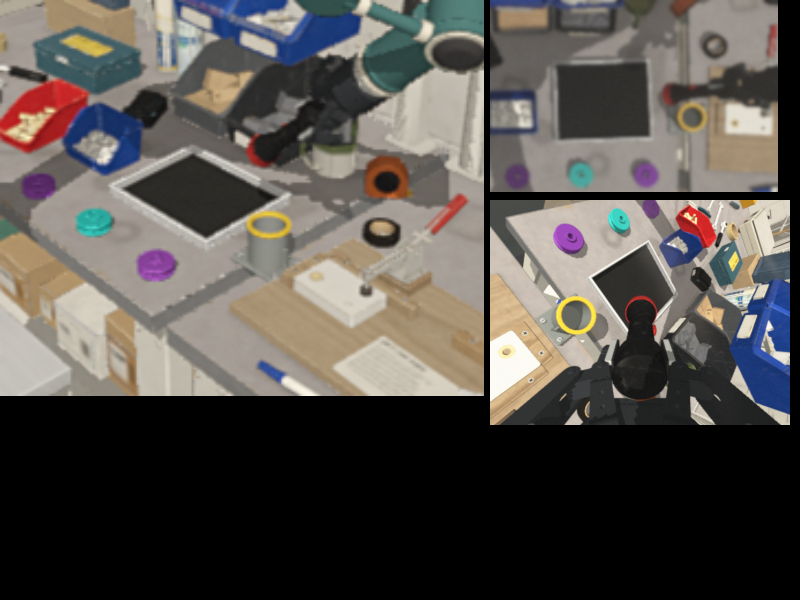

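The composite shows the torch held at a slant, red lens ring facing the tray; the holder is empty and the bystanders are unmoved. I check the lens position against the projections.

```bash
python3 - <<'E'
from h import *
s=bot.read_state();r=R.from_rotvec(s["tcp_rot"]);d=r.apply([0,0,1]);P=np.array(s["tool_pos"])
lens=P+d*.114;print("lens exp",lens.round(3),"beam hits",(P+d*(.005-P[2])/d[2]).round(3))
def ring(im,box,n,K,T):
    x0,x1,y0,y1=box;hsv=cv2.cvtColor(np.ascontiguousarray(im),cv2.COLOR_RGB2HSV)
    m=np.zeros(im.shape[:2],bool);m[y0:y1,x0:x1]=1;m&=((hsv[...,0]<10)|(hsv[...,0]>170))&(hsv[...,1]>110)&(hsv[...,2]>60)
    p=np.argwhere(m)[:,::-1];uv=[]
    for k in(0,.010):
        c=np.linalg.inv(T)@np.append(lens-d*k,1);uv.append((K@c[:3]/c[2])[:2].round(1))
    print(n,len(p),"mean",p.mean(0).round(1),"bbox mid",((p.min(0)+p.max(0))/2),p.max(0)-p.min(0),"pred",uv)
c=np.load("st.npz");ring(c["im"],(300,335,205,230),"scene",c["K"],c["T"])
c=cams.read_camera("top");ring(c["image"],(318,345,195,225),"top",c["K"],c["T"])
im,K,T=load("w7");ring(im,(240,320,170,250),"wrist",K,T)
E
```

```text
lens exp [ 0.56  -0.11   0.155] beam hits [0.56  0.039 0.005]
scene 65 mean [315.9 219.4] bbox mid [320.5 215.5] [17 19] pred [array([319.2, 218.7]), array([320.7, 217.6])]
top 45 mean [330.4 209.5] bbox mid [330.5 209. ] [ 5 10] pred [array([332. , 207.4]), array([334.3, 207.2])]
wrist 726 mean [284.5 201. ] bbox mid [282.  213.5] [60 71] pred [array([280. , 207.2]), array([280. , 210.7])]
```

The lens agrees with the prediction to a few mm, and the beam meets the floor at the tray's middle. Settling, then handing in.

play_rows(rows=[[[0, 0, 0], [0, 0, 0]], [[0, 0, 0], [0, 0, 0]], [[0, 0, 0], [0, 0, 0]], [[0, 0, 0], [0, 0, 0]], [[0, 0, 0], [0, 0, 0]], [[0, 0, 0], [0, 0, 0]]])

```text
time: 22.28
tool_pos: [0.5592, -0.191, 0.2339]
tcp_rot: [-0.706, -2.639, -1.094]
wrist_force: [-0.7, -0.0, -4.4]
width: 0.478
grip_force: 91.8
```

```bash
python3 -c "
from h import *
s=bot.read_state();print(s['tool_pos'],abs(s['joint_vel']).max(),s['width'],s['grip_force']);print(bot.finish_job())"
```

```text
[ 0.55923084 -0.19101776  0.23394241] 0.0010736599328816441 0.4781669297722825 91.76562641747296
the job is handed in; nothing more can be done
None
```

I handed the job in at about 22 s: both bushes went into the red bin and the pulley into the blue bin, and the arm is holding the torch at 45°, its lens about 21 cm from the middle of the empty tray and aimed at it to within a few mm.

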